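Hang a tool holder in the storage rail

TASK

Take the tool holder with the blue colour ring and hang it in the blue storage rail: enter it at the open, flared end so that the rail's two lips run in its groove, slide it all the way to the closed end and leave it hanging there. Leave the red-ringed and the yellow-ringed holder standing where they are.

Things in the scene. Friction and masses are not known exactly. Their poses are not given: they have to be found in the camera images.
- blue_holder_mid (a point): Holder to hang, 0.45-0.9 kg, upright, 125 mm tall plus 22 mm brass cutter stub. Heights above its foot: shank dia 45 mm (0-30), lower flange dia 63 (30-38), groove dia 36 (38-54), upper flange dia 63 (54-62), blue ring dia 54 (62-72), smooth round nose dia 38 to grip from above, any yaw (72-125). Point: on its axis, 62.5 mm above its foot; z up its axis. Hangs with its upper flange resting on the rail's lips.
- red_holder_mid (a point): Bystander: a loose holder of the same shape and size, with a red ring. Point: on its axis, 62.5 mm above its foot; z up its axis.
- yellow_holder_mid (a point): Bystander: a loose holder of the same shape and size, with a yellow ring. Point: on its axis, 62.5 mm above its foot; z up its axis.
- rail: Fixed blue channel 100 mm wide; two steel lips at 95-100 mm height, slot 46 mm between them. Origin: bench level, mid-slot at its mouth; x along the slot to the closed end, z up. Mouth flares to 76 mm wide at x=-30 mm. End plate at x=172, 115 mm high. Holder home: axis at x=140, y=0, its point 108.5 mm up when hanging (114 with lips half-way up the groove). Rest is 100 mm high or less, hollow under the lips.
Things that resemble listed ones, but are neither listed nor needed, are in the scene too. There is more than one size of the rail; the one meant has the size given above.

How it is judged:
At the end, for the whole second after the job is handed in: The blue-ringed holder hangs at rest on the rail's lips by its groove, upright within 10 degrees, its axis within 18 mm of the fully home position along the rail and within 12 mm of the slot's centre line, its middle point 100 to 118 mm above the rail's foot (x of blue_holder_mid in the frame of rail between 0.122 and 0.15 m and y of blue_holder_mid in the frame of rail between -0.012 and 0.012 m and z of blue_holder_mid in the frame of rail between 0.1 and 0.118 m and angle between blue_holder_mid's own z axis and vertical below 0.18 rad and linear speed of blue_holder below 0.02 m/s); the robot touches nothing.
It fails at once if the red-ringed holder is shifted by more than 25 mm or knocked over (distance of red_holder_mid from where it was at the start of the episode above 0.025 m or angle between red_holder_mid's own z axis and vertical above 0.5 rad).
It fails at once if the yellow-ringed holder is shifted by more than 25 mm or knocked over (distance of yellow_holder_mid from where it was at the start of the episode above 0.025 m or angle between yellow_holder_mid's own z axis and vertical above 0.5 rad).
It also fails if it takes over 40 s, if anything falls off the work surface, if the arm or the gripper's body presses on something with over 40 N, if the wrist force passes 120 N, or if a joint passes its speed limit or range.

ROBOT

A 7-joint arm with a two-finger parallel gripper is mounted at the origin on the work surface. World frame = base frame: x ahead of the robot, y to its left, z up, the work surface at z = 0. Lengths are in m, angles in rad, forces in N, time in s.
With the tool pointing down it reaches from about 0.4 to 0.875 m from the base axis. Payload 19.3 kg.
Tool frame: the origin (TCP) lies midway between the tips of the shut fingers; the grasp point (between the pads) lies 19 mm behind it; z points along the fingers, y is the line along which they close (so a half turn about z gives the same grasp; the last joint's range is limited). The gripper opens to 85 mm and grips with 20 to 120 N. Pads are 22 mm wide; open, the fingers measure 114 mm over their backs; the gripper's body (76 mm by 85 mm) begins 54 mm behind the grasp point. The pads swing forward as they close: fully open they stand 13 mm farther back than shut.
Start: joints at [1.154, 0.521, -0.036, 1.599, 0.021, 1.021, -0.113], TCP at [0.212, -0.588, 0.231] pointing down, gripper open.
Joint ranges: [-2.91, 2.91], [-0.3, 2.13], [-1.5, 1.42], [0.17, 2.43], [-1.26, 4.41], [0.16, 1.93], [-2.52, 2.52]. Speed limits (rad/s): [1.89, 1.89, 2.39, 2.39, 3.01, 3.01, 3.01].

INTERFACE

Orientations are given as [roll, pitch, yaw] about the fixed x, y, z axes, in that order (R = Rz(yaw) Ry(pitch) Rx(roll)).
In Python, from workcell import * gives the robot as it stands.
- The arm moves only by the shell command python3 -m creep 'ROWS' [FORCE]. ROWS is JSON, a list that holds one entry, the list of rows, each a list of 7 numbers: the closure, from -1 (fully open) to 1 (shut), then the shift along the tool's x, y, z in m, then the turn, a rotation vector about the tool's x, y, z in degrees. A call has 1 to 10 rows; each row shifts and turns the commanded pose from where the row before left it, along the tool's axes as they then stand; what a row does not reach is not made up. A row lasts 1/10 s, in which the tool goes at most 50 mm and 8.59 degrees, less where a joint would pass 70% of its speed; a pose out of reach is approached as far as the arm can. A call is refused whole if a number of a shift passes 0.05 or a number of a turn 8.59, either way. A call with a gripper value outside its range is refused whole. The fingers move at their own pace and stop on an object; FORCE is the grip in N (left out, the last holds). Time passes only in rows, so rows that do not move let the fingers close. It gives the time, the measured TCP pose, the force, the opening and the grip force at its end, in the units of the state.
- observe(): the state, without advancing time (a new reading comes with each control period).
- grab_frame(name): name is "side" or "top"; returns a dict with "image" (384x512x3 uint8, red, green, blue), "range_z" (384x512 float32, m along the optical axis (not along the pixel's ray), 0 where there is no reading), "fx", "fy", "cx", "cy" (pixels), "R" (3x3) and "t" (3): a world point X has camera coordinates R X + t. Camera axes: x right, y down, z forward; pixel columns grow to the right and rows downward; lengths in m; the calibration is good to about 2 mm. A picture is of the moment at which its call begins.
- job_done(): hands the job in; it is judged then, once.
Trained networks look in a picture, given as the dict that the camera call returned (one of the last four; its "shot" number tells which), for a name from the list of things; names that differ only in an ending like _2 or _b are one class to them, and where a whole thing is asked for, a point or a joint stands for the part that bears it (a point fixed in the world has none). Each returns a list of dicts, best first, with "confidence" (0 to 1); they miss things now and then, are a little off and sometimes report something else, mostly with a low value. They report only what shows in the picture. A call takes as long as a camera call. They do not tell look-alikes from the thing itself.
- find_in(picture, thing): "extent" ([centre column, centre row, width, height] in pixels, round what is visible of it).
- outline_of(picture, thing): "region" (384x512 bool, what is visible of it) and "extent" ([centre column, centre row, width, height] in pixels, round what is visible of it).
- tip_of(picture, thing): "position" ([column, row] in pixels: a listed point, or the origin of a listed thing).
The state is a dict: "clock": time; "qpos": joint angles; "qd": joint speeds; "joint_efforts": joint torques, N m; "position": TCP position; "tool_rot": TCP orientation; "force": force on the tool from outside, world axes, zero at the start; "moment": the same for the moment, N m; "grip_width": finger opening in m; "finger_force": force on a finger pad.
Only numpy, scipy, OpenCV 4.12 (cv2) and the standard library are available. Lean on these libraries where they do the work, as an engineer would, in place of code of your own. Each camera call takes 0.05 s, during which the arm holds its last target. There are 200 camera calls.

## Working session

There is one attempt and no reset: what is moved stays moved. The work goes in short steps, Python scripts to look and compute and a shell command to move; the robot and the scene stay as the last step left them, time stands still between calls to the robot, and variables do not carry over. Pictures are saved under pics/ and viewed, at most 10 in all, crops included, and the job is handed in when it is done.

```bash
mkdir -p pics
cat > h.py <<'E'
from workcell import *
import numpy as np, cv2
def world(p,u,v,z=None):
    z=p["range_z"][int(v),int(u)] if z is None else z
    c=np.array([(u-p["cx"])/p["fx"]*z,(v-p["cy"])/p["fy"]*z,z]); return np.array(p["R"]).T@(c-np.array(p["t"]))
def cloud(p):
    v,u=np.mgrid[0:384,0:512]; z=p["range_z"]
    c=np.stack([(u-p["cx"])/p["fx"]*z,(v-p["cy"])/p["fy"]*z,z],-1)
    return (c-np.array(p["t"]))@np.array(p["R"])
E
python3 - <<'E'
from h import *
s=observe();print(s["position"],s["tool_rot"],s["grip_width"])
ims=[]
for n in("top","side"):
    p=grab_frame(n);ims.append(p["image"]);print(n,np.round(-np.array(p["R"]).T@p["t"],3))
    C=cloud(p)
    for k in("blue_holder_mid","red_holder_mid","yellow_holder_mid","rail"):
        for d in find_in(p,k)[:4]:
            e=d["extent"];print(k,round(d["confidence"],2),np.round(e),np.round(C[int(e[1]),int(e[0])],3))
    cv2.imwrite(f"pics/{n}.png",cv2.resize(p["image"][:,:,::-1],(800,600)))
E
```

```text
[ 0.21227414 -0.58751682  0.23073495] [-3.14050317e+00  1.02596289e-04  3.46777631e-01] 0.085496545225282
top [0.239 0.06  1.194]
blue_holder_mid 0.88 [366. 177.  27.  18.] [ 0.469 -0.304  0.093]
red_holder_mid 0.7 [321. 136.  19.  27.] [ 0.61  -0.184  0.108]
yellow_holder_mid 0.56 [296. 196.  18.  25.] [ 0.433 -0.081  0.116]
rail 0.77 [194. 184.  71.  50.] [0.532 0.231 0.001]
rail 0.67 [212. 253.  50.  34.] [ 0.301  0.192 -0.002]
rail 0.64 [112. 158.  46.  40.] [ 0.654  0.502 -0.   ]
side [0.234 0.805 0.696]
blue_holder_mid 0.81 [279. 130.  18.  38.] [ 0.472 -0.299  0.087]
red_holder_mid 0.76 [229. 142.  20.  44.] [ 0.612 -0.18   0.076]
yellow_holder_mid 0.69 [272. 170.  17.  46.] [ 0.436 -0.071  0.078]
rail 0.79 [204. 237.  84.  95.] [ 0.554  0.183 -0.   ]
rail 0.78 [297. 251.  53.  66.] [ 0.306  0.154 -0.   ]
rail 0.75 [104. 313.  80.  90.] [0.625 0.494 0.067]
```

View pics/top.png

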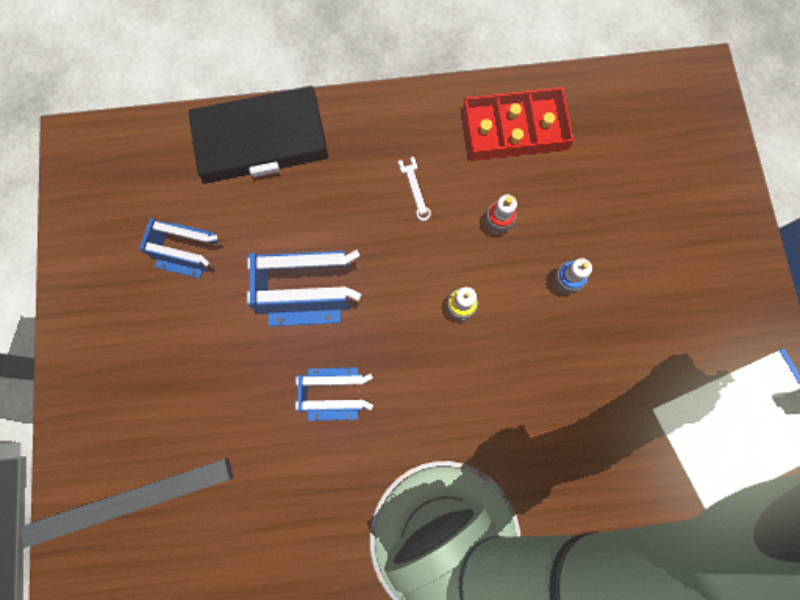

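View pics/side.png

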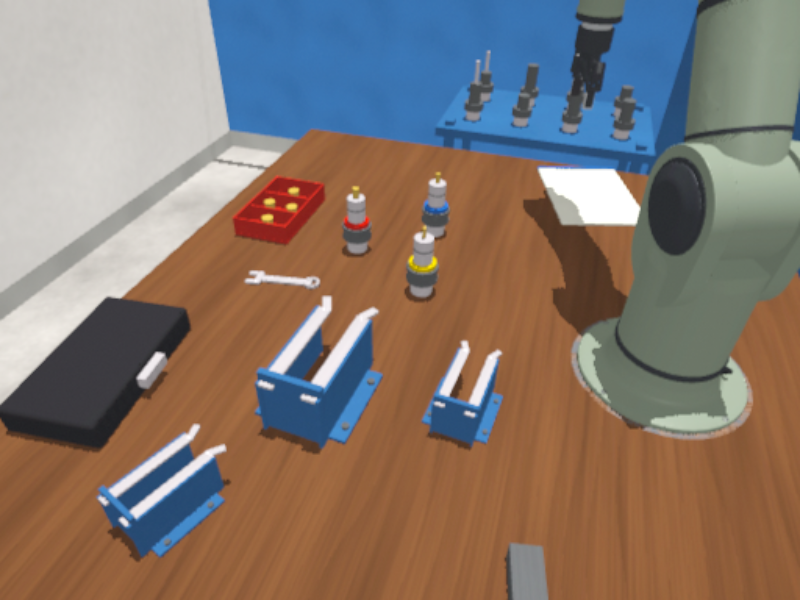

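The top picture shows three blue rails, at 800x600 pixels (303,287), (335,395) and (180,247). It also shows the holders: blue (573,275), red (502,215) and yellow (462,303). The middle rail is the largest, so I'll measure all three and take one enlarged crop.

Run:
```python
from h import *
p=grab_frame("top");q=grab_frame("side")
Cs={"top":cloud(p),"side":cloud(q)}
for nm,(x0,x1,y0,y1) in {"big":(.44,.66,.09,.4),"small":(.22,.38,.09,.32),"far":(.55,.75,.38,.66)}.items():
  for n,C in Cs.items():
    m=(C[...,0]>x0)&(C[...,0]<x1)&(C[...,1]>y0)&(C[...,1]<y1)&(C[...,2]>.03)
    P=C[m]; zt=np.percentile(P[:,2],[50,90,99]); print(nm,n,m.sum(),"z",zt.round(3))
    im=(p if n=="top" else q)["image"].astype(int)
    w=m&(im.min(-1)>140)&(C[...,2]>.05)
    L=C[w]; print(" lips z",np.percentile(L[:,2],[10,50,90]).round(3),L.min(0).round(3),L.max(0).round(3))
    (c,sz,a)=cv2.minAreaRect(L[:,:2].astype(np.float32)); print(" rect",np.round(c,3),np.round(sz,3),round(a,1))
    if nm=="big":
      # per-lip lines: bins along y
      for ya in np.arange(.1,.36,.02):
        s=L[(abs(L[:,1]-ya)<.01)]; 
        if len(s)>4:
          xs=np.sort(s[:,0]); g=np.argmax(np.diff(xs)); print("  y%.2f"%ya,n,xs[[0,g,g+1,-1]].round(3),np.median(s[:,2]).round(3))
for hn,(hx,hy) in {"blue":(.47,-.3),"red":(.61,-.18),"yel":(.433,-.075)}.items():
  for n,C in Cs.items():
    d=np.hypot(C[...,0]-hx,C[...,1]-hy)<.05
    for lo,hi in((.005,.028),(.063,.071),(.08,.12),(.121,.13),(.135,.15)):
      P=C[d&(C[...,2]>lo)&(C[...,2]<hi)]
      if len(P)>3: print(hn,n,lo,hi,len(P),((P.min(0)+P.max(0))/2)[:2].round(3),np.ptp(P,0)[:2].round(3))
A=cv2.resize(p["image"][150:220,150:260],(800,509),interpolation=cv2.INTER_CUBIC)[:,:,::-1]
B=cv2.resize(p["image"][110:220,270:410],(800,628),interpolation=cv2.INTER_CUBIC)[:,:,::-1]
cv2.imwrite("pics/crop.png",np.hstack([cv2.resize(A,(400,255)),cv2.resize(B,(400,314))[:255]]))
```

```text
big top 1613 z [0.099 0.104 0.117]
 lips z [0.097 0.1   0.102] [0.471 0.104 0.065] [0.645 0.4   0.107]
 rect [0.54 0.26] [0.322 0.134] 75.0
  y0.10 top [0.477 0.479 0.557 0.568] 0.099
  y0.12 top [0.471 0.492 0.548 0.57 ] 0.1
  y0.14 top [0.476 0.497 0.545 0.567] 0.1
  y0.16 top [0.479 0.499 0.545 0.57 ] 0.1
  y0.18 top [0.478 0.502 0.547 0.57 ] 0.1
  y0.20 top [0.48  0.503 0.549 0.57 ] 0.1
  y0.22 top [0.482 0.503 0.55  0.572] 0.1
  y0.24 top [0.482 0.505 0.55  0.575] 0.1
  y0.26 top [0.483 0.507 0.552 0.574] 0.1
  y0.28 top [0.486 0.506 0.554 0.577] 0.1
  y0.30 top [0.486 0.509 0.555 0.578] 0.099
  y0.32 top [0.488 0.511 0.558 0.576] 0.1
big side 3288 z [0.096 0.102 0.115]
 lips z [0.098 0.099 0.1  ] [0.469 0.104 0.063] [0.644 0.399 0.116]
 rect [0.539 0.26 ] [0.321 0.132] 75.1
  y0.10 side [0.556 0.557 0.56  0.567] 0.098
  y0.12 side [0.469 0.489 0.548 0.565] 0.099
  y0.14 side [0.476 0.497 0.543 0.568] 0.099
  y0.16 side [0.476 0.498 0.544 0.569] 0.099
  y0.18 side [0.477 0.499 0.545 0.57 ] 0.099
  y0.20 side [0.479 0.501 0.547 0.571] 0.099
  y0.22 side [0.48  0.502 0.548 0.574] 
[... 1694 characters left out ...]
 [0.055 0.06 ]
red side 0.08 0.12 123 [ 0.62  -0.184] [0.039 0.022]
red side 0.121 0.13 44 [ 0.62  -0.194] [0.035 0.034]
red side 0.135 0.15 16 [ 0.619 -0.193] [0.011 0.014]
yel top 0.005 0.028 6 [ 0.435 -0.087] [0.078 0.065]
yel top 0.063 0.071 58 [ 0.449 -0.091] [0.058 0.058]
yel top 0.08 0.12 35 [ 0.445 -0.088] [0.032 0.031]
yel top 0.121 0.13 115 [ 0.448 -0.091] [0.038 0.036]
yel top 0.135 0.15 8 [ 0.447 -0.091] [0.006 0.006]
yel side 0.005 0.028 58 [ 0.444 -0.078] [0.04  0.027]
yel side 0.063 0.071 79 [ 0.445 -0.086] [0.052 0.055]
yel side 0.08 0.12 146 [ 0.444 -0.081] [0.036 0.025]
yel side 0.121 0.13 66 [ 0.445 -0.086] [0.036 0.034]
yel side 0.135 0.15 10 [ 0.445 -0.089] [0.005 0.008]
```

View pics/crop.png

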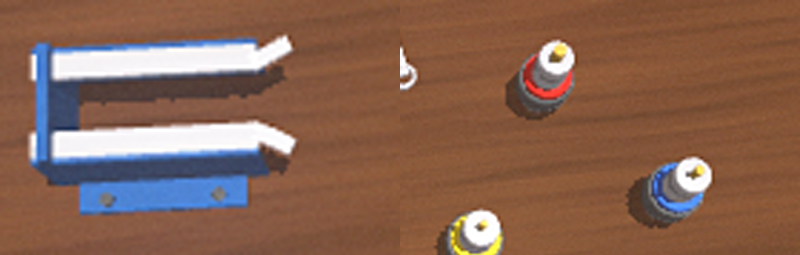

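The enlarged crop shows the middle rail (left) with its flared mouth to the right, and the blue-ringed holder at crop (685,180). Only the middle rail has lips at 100 mm and a 46 mm slot; the other two have lips at 67 mm, so the middle one is meant. The blue holder stands at about (0.477, -0.317) and the rail's yaw is about 1.503. First I turn the tool to the rail's yaw, high up.

```bash
python3 -m creep '[[[-1,0,0,0,0,0,-8.28],[-1,0,0,0,0,0,-8.28],[-1,0,0,0,0,0,-8.28],[-1,0,0,0,0,0,-8.28],[-1,0,0,0,0,0,-8.28],[-1,0,0,0,0,0,-8.28],[-1,0,0,0,0,0,-8.28],[-1,0,0,0,0,0,-8.28],[-1,0,0,0,0,0,0]]]' 60
python3 - <<'E'
from h import *
s=observe();print(s["qpos"],s["position"],s["tool_rot"])
yaw=s["tool_rot"][2];d=np.array([.477,-.317,0])-s["position"]
c,n=np.cos(yaw),np.sin(yaw);print("tool dx,dy",c*d[0]+n*d[1],n*d[0]-c*d[1])
xr=np.array([.067,.998]);o=np.array([.5205,.14])
for nm in("top","side"):
    C=cloud(grab_frame(nm));r=C[...,:2]-o;X=r@xr;Y=r@np.array([-xr[1],xr[0]])
    m=(abs(Y)<.06)&(X>-.1)&(X<.25)
    P=X[m&(C[...,2]>.107)&(C[...,2]<.13)];print(nm,"plate X",np.percentile(P,[2,50,98]),len(P))
    f=m&(abs(C[...,2]-.099)<.006)
    print(" flare X",np.percentile(X[f],[.3,1]))
    for a in np.arange(-.04,.03,.006):
        k=f&(abs(X-a)<.003);print(" %.3f"%a,Y[k&(Y<0)].max(initial=-9).round(3),Y[k&(Y>0)].min(initial=9).round(3))
E
```

```text
clock: 1.5
position: [0.2122, -0.5879, 0.2312]
tool_rot: [3.141, -0.0, 1.505]
force: [-0.6, 0.5, 0.5]
grip_width: 0.0856
finger_force: 0.0
[ 1.34088262  0.53597279 -0.31387953  1.58849887  0.18286329  1.04618334
  0.91088398] [ 0.21222154 -0.58786572  0.23123952] [ 3.14136200e+00 -1.68226596e-04  1.50532962e+00]
tool dx,dy 0.2876072726529465 0.24649123355323468
top plate X [0.16647277 0.17071904 0.17627169] 130
 flare X [-0.03290961 -0.02998607]
 -0.040 -9.0 9.0
 -0.034 -0.038 0.038
 -0.028 -0.035 0.035
 -0.022 -0.031 0.031
 -0.016 -0.028 0.028
 -0.010 -0.025 0.025
 -0.004 -0.025 0.024
 0.002 -0.026 0.023
 0.008 -0.025 0.024
 0.014 -0.024 0.024
 0.020 -0.024 0.022
 0.026 -0.024 0.023
side plate X [0.16881774 0.17651534 0.17975504] 248
 flare X [-0.03109569 -0.02678585]
 -0.040 -9.0 9.0
 -0.034 -0.038 0.039
 -0.028 -0.036 0.035
 -0.022 -0.032 0.035
 -0.016 -0.03 0.032
 -0.010 -0.028 0.028
 -0.004 -0.024 0.024
 0.002 -0.022 0.024
 0.008 -0.023 0.025
 0.014 -0.022 0.024
 0.020 -0.023 0.026
 0.026 -0.022 0.024
```

```bash
python3 -m creep '[[[-1,0.036,0.031,0,0,0,0],[-1,0.036,0.031,0,0,0,0],[-1,0.036,0.031,0,0,0,0],[-1,0.036,0.031,0,0,0,0],[-1,0.036,0.031,0,0,0,0],[-1,0.036,0.031,0,0,0,0],[-1,0.036,0.031,0,0,0,0],[-1,0.036,0.030,0,0,0,0],[-1,0,0,0,0,0,0]]]'
python3 - <<'E'
from h import *
s=observe();print(s["qpos"],s["position"],s["tool_rot"])
yaw=s["tool_rot"][2];d=np.array([.477,-.317,0])-s["position"]
c,n=np.cos(yaw),np.sin(yaw);print("tool dx,dy",c*d[0]+n*d[1],n*d[0]-c*d[1])
E
```

```text
clock: 2.5
position: [0.4829, -0.3113, 0.2316]
tool_rot: [3.139, -0.002, 1.507]
force: [-0.8, 0.4, -1.3]
grip_width: 0.0853
finger_force: 0.0
[ 0.76077137  0.46400708 -0.40154615  1.72199475  0.20656879  0.99639717
  0.22071658] [ 0.48288995 -0.31134863  0.231591  ] [ 3.13940426e+00 -2.17249575e-03  1.50677897e+00]
tool dx,dy -0.006016599981605562 -0.005516347464759597
```

```bash
python3 -m creep '[[[-1,0,0,0,0,0,0],[-1,0,0,0,0,0,0],[-1,0,0,0.03,0,0,0],[-1,0,0,0.02,0,0,0],[-1,0,0,0,0,0,0],[-1,0,0,0,0,0,0],[-1,0,0,0,0,0,0]]]'
python3 - <<'E'
from h import *
s=observe();print(s["qpos"],s["position"],s["tool_rot"],s["qd"])
for nm in("top","side"):
    p=grab_frame(nm);C=cloud(p);d=np.hypot(C[...,0]-.477,C[...,1]+.316)<.03
    P=C[d&(C[...,2]>.121)&(C[...,2]<.13)];
    if len(P)>3:print(nm,len(P),((P.min(0)+P.max(0))/2)[:2].round(4),np.ptp(P,0)[:2].round(3))
cv2.imwrite("pics/a.png",cv2.resize(p["image"][60:180,210:370],(800,600),interpolation=cv2.INTER_CUBIC)[:,:,::-1])
E
```

```text
clock: 3.2
position: [0.4786, -0.3179, 0.1825]
tool_rot: [3.14, 0.001, 1.501]
force: [-0.0, 0.1, 0.4]
grip_width: 0.0856
finger_force: 0.0
[ 0.7574714   0.51986797 -0.38323099  1.77136392  0.24077149  0.8949981
  0.19946968] [ 0.47861228 -0.31794401  0.18251547] [3.14028901e+00 7.94954119e-04 1.50149239e+00] [-0.00448013 -0.00360602 -0.00215832  0.00082187  0.00115133 -0.00214703
 -0.00053639]
top 101 [ 0.478  -0.3181] [0.036 0.036]
side 47 [ 0.4745 -0.3149] [0.036 0.041]
```

View pics/a.png

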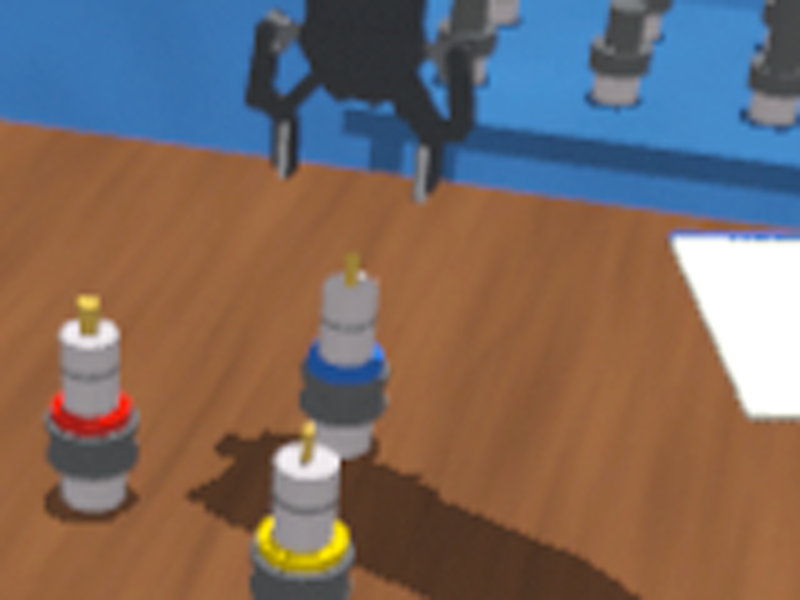

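The crop shows the open fingers (285-425,180) straddling the blue holder's nose (350,300), with the axes lined up. I descend 94 mm and grip.

```bash
python3 -m creep '[[[-1,0,-0.001,0.03,0,0,0],[-1,0,0,0.03,0,0,0],[-1,0,0,0.02,0,0,0],[-1,0,0,0.014,0,0,0],[-1,0,0,0,0,0,0],[-1,0,0,0,0,0,0],[-1,0,0,0,0,0,0]]]' && python3 -m creep '[[[1,0,0,0,0,0,0],[1,0,0,0,0,0,0],[1,0,0,0,0,0,0],[1,0,0,0,0,0,0],[1,0,0,0,0,0,0],[1,0,0,0,0,0,0],[1,0,0,0,0,0,0],[1,0,0,0,0,0,0],[1,0,0,0,0,0,0],[1,0,0,0,0,0,0]]]' 80
```

```text
clock: 4.0
position: [0.478, -0.3175, 0.0885]
tool_rot: [3.14, 0.001, 1.503]
force: [0.1, -0.8, -0.4]
grip_width: 0.0854
finger_force: 0.0
clock: 5.0
position: [0.4774, -0.3173, 0.0878]
tool_rot: [3.141, 0.0, 1.503]
force: [-2.5, 1.8, 8.5]
grip_width: 0.0368
finger_force: 79.0
```

```bash
python3 -m creep '[[[1,0,0,-0.015,0,0,0],[1,0,0,-0.03,0,0,0],[1,0,0,-0.035,0,0,0],[1,0,0,-0.035,0,0,0],[1,0,0,-0.035,0,0,0],[1,0,0,-0.02,0,0,0],[1,0,0,0,0,0,0],[1,0,0,0,0,0,0]]]'
python3 - <<'E'
from h import *
s=observe();print(s["position"],s["tool_rot"])
o=np.array([.5205,.140]);xr=np.array([.067,.998]);yaw=s["tool_rot"][2];c,n=np.cos(yaw),np.sin(yaw)
d=np.r_[o-.085*xr,0]-s["position"];print("tool dx,dy",c*d[0]+n*d[1],n*d[0]-c*d[1])
E
```

```text
clock: 5.8
position: [0.4769, -0.317, 0.2568]
tool_rot: [-3.141, -0.0, 1.503]
force: [-1.0, 0.7, -6.8]
grip_width: 0.0363
finger_force: 81.6
[ 0.47687331 -0.316997    0.25683312] [-3.14096364e+00 -1.73236059e-04  1.50280960e+00]
tool dx,dy 0.3738840861219732 0.012561134300496265
```

```bash
python3 -m creep '[[[1,0.02,0.002,0,0,0,0],[1,0.04,0.002,0,0,0,0],[1,0.044,0.001,0,0,0,0],[1,0.044,0.001,0,0,0,0],[1,0.044,0.001,0,0,0,0],[1,0.044,0.001,0,0,0,0],[1,0.044,0.001,0,0,0,0],[1,0.044,0.001,0,0,0,0],[1,0.03,0.001,0,0,0,0],[1,0.02,0.001,0,0,0,0]]]' && python3 -m creep '[[[1,0,0,0,0,0,0],[1,0,0,0,0,0,0],[1,0,0,0,0,0,0],[1,0,0,0,0,0,0]]]'
python3 - <<'E'
from h import *
s=observe();print(s["qpos"].round(2),s["position"],s["tool_rot"])
o=np.array([.5205,.140]);xr=np.array([.067,.998]);yaw=s["tool_rot"][2];c,n=np.cos(yaw),np.sin(yaw)
d=np.r_[o-.085*xr,0]-s["position"];print("tool dx,dy",c*d[0]+n*d[1],n*d[0]-c*d[1])
for nm in("top","side"):
    p=grab_frame(nm);C=cloud(p);q=s["position"]
    im=p["image"].astype(int);m=(np.hypot(C[...,0]-q[0],C[...,1]-q[1])<.06)&(C[...,2]>.12)&(C[...,2]<q[2]+.01)
    b=m&(im[...,2]>im[...,0]+60);P=C[b];print(nm,len(P),"ring z",np.percentile(P[:,2],[5,50,95]),((P.min(0)+P.max(0))/2)[:2],np.ptp(P,0)) if len(P) else 0
    for k in ["blue_holder_mid"]:
        for t in tip_of(p,k)[:2]: print(nm,t["confidence"],t["position"])
E
```

```text
clock: 6.8
position: [0.5138, 0.0578, 0.2558]
tool_rot: [-3.139, -0.0, 1.506]
force: [-0.4, -0.4, -6.7]
grip_width: 0.0368
finger_force: 81.4
clock: 7.2
position: [0.5145, 0.0542, 0.2569]
tool_rot: [-3.141, 0.0, 1.502]
force: [0.4, -0.3, -4.9]
grip_width: 0.0367
finger_force: 81.4
[ 0.2   0.36 -0.55  1.83  0.22  1.01 -0.5 ] [0.51454496 0.05421655 0.2568803 ] [-3.14084569e+00  3.38950587e-04  1.50161440e+00]
tool dx,dy 0.0009691449062778941 0.00019351131157022787
top 19 ring z [0.23806728 0.24013511 0.24263922] [0.5089668  0.07415358] [0.02204521 0.00768948 0.0057882 ]
top 0.53 [242.2, 162.8]
side 128 ring z [0.23367649 0.23962082 0.24138929] [0.51335979 0.05918894] [0.05348385 0.04619233 0.01090482]
side 0.95 [234.8, 140.2]
```

The holder is held squarely: the ring top is at 0.242, so the foot is at 0.170, and it sits on the slot's line. I lower it until the lips are half-way up the groove (TCP 0.139).

```bash
python3 -m creep '[[[1,0,0,0.03,0,0,0],[1,0,0,0.035,0,0,0],[1,0,0,0.035,0,0,0],[1,0,0,0.0175,0,0,0],[1,0,0,0,0,0,0],[1,0,0,0,0,0,0],[1,0,0,0,0,0,0]]]'
python3 - <<'E'
from h import *
p=grab_frame("side");cv2.imwrite("pics/b.png",cv2.resize(p["image"][120:300,140:380],(800,600),interpolation=cv2.INTER_CUBIC)[:,:,::-1])
E
```

```text
clock: 8.1
position: [0.5155, 0.0552, 0.1411]
tool_rot: [3.14, -0.0, 1.503]
force: [-0.7, 0.3, -6.8]
grip_width: 0.0363
finger_force: 81.7
```

View pics/b.png

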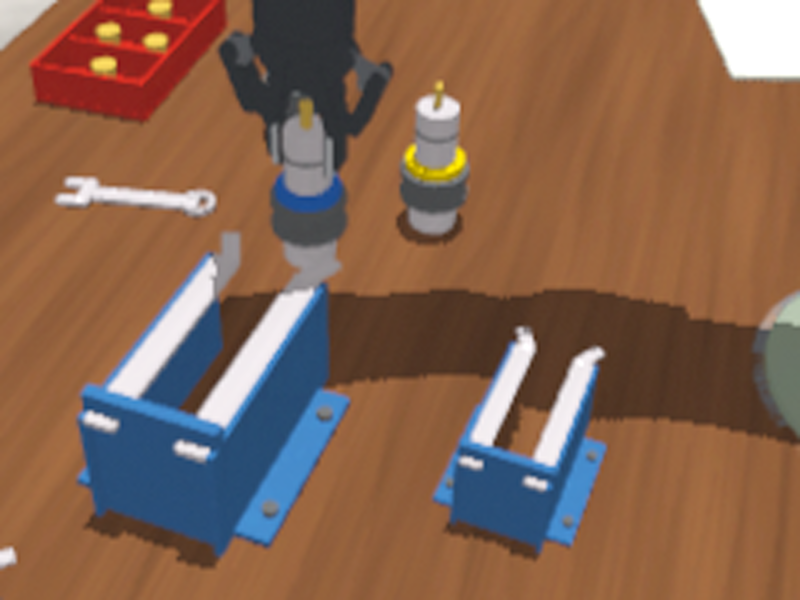

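The crop shows the holder hanging in the grip at (308,200), in front of the rail's flared mouth (230-320,265), upright. I enter slowly, watching the force.

```bash
python3 -m creep '[[[1,0.015,-0.0005,0.001,0,0,0],[1,0.015,0,0,0,0,0],[1,0.015,0,0,0,0,0],[1,0.010,0,0,0,0,0],[1,0.010,0,0,0,0,0],[1,0.010,0,0,0,0,0],[1,0.005,0,0,0,0,0],[1,0.005,0,0,0,0,0],[1,0,0,0,0,0,0],[1,0,0,0,0,0,0]]]'
python3 -m creep '[[[1,0.005,0,0,0,0,0],[1,0.005,0,0,0,0,0],[1,0.005,0,0,0,0,0],[1,0.005,0,0,0,0,0],[1,0.005,0,0,0,0,0],[1,0.005,0,0,0,0,0],[1,0,0,0,0,0,0],[1,0,0,0,0,0,0]]]'
```

```text
clock: 9.15
position: [0.52, 0.1397, 0.1387]
tool_rot: [-3.141, 0.0, 1.503]
force: [0.2, 0.7, -6.6]
grip_width: 0.036
finger_force: 81.7
clock: 9.95
position: [0.522, 0.1699, 0.1387]
tool_rot: [-3.141, 0.0, 1.503]
force: [0.6, -0.1, -5.7]
grip_width: 0.0366
finger_force: 81.7
```

No contact forces with the holder 30 mm into the slot. I slide another 108 mm towards home.

```bash
python3 -m creep '[[[1,0.01,0,0,0,0,0],[1,0.015,0,0,0,0,0],[1,0.015,0,0,0,0,0],[1,0.015,0,0,0,0,0],[1,0.015,0,0,0,0,0],[1,0.01,0,0,0,0,0],[1,0.01,0,0,0,0,0],[1,0.005,0,0,0,0,0],[1,0,0,0,0,0,0],[1,0,0,0,0,0,0]]]'
python3 -m creep '[[[1,0.004,0,0,0,0,0],[1,0.004,0,0,0,0,0],[1,0.003,0,0,0,0,0],[1,0.002,0,0,0,0,0],[1,0,0,0,0,0,0],[1,0,0,0,0,0,0]]]'
```

```text
clock: 10.95
position: [0.5286, 0.2642, 0.1387]
tool_rot: [-3.141, 0.0, 1.502]
force: [0.4, -0.9, -6.5]
grip_width: 0.0365
finger_force: 81.7
clock: 11.55
position: [0.5293, 0.2773, 0.1387]
tool_rot: [-3.141, 0.001, 1.503]
force: [-1.0, -3.6, -5.2]
grip_width: 0.0362
finger_force: 81.9
```

```bash
python3 -m creep '[[[1,-0.001,0,0.001,0,0,0],[1,0,0,0.001,0,0,0],[1,0,0,0.001,0,0,0],[1,0,0,0.001,0,0,0],[1,0,0,0.0005,0,0,0],[1,0,0,0,0,0,0],[1,0,0,0,0,0,0]]]'
```

```text
clock: 12.25
position: [0.5293, 0.2767, 0.1343]
tool_rot: [3.142, -0.0, 1.503]
force: [0.5, -0.6, -5.2]
grip_width: 0.0365
finger_force: 81.9
```

Now about 0.5 mm above the lips, I release and wait for the fingers to open before rising.

```bash
python3 -m creep '[[[1,0,0,0.0005,0,0,0],[-0.2,0,0,0,0,0,0],[-0.6,0,0,0,0,0,0],[-1,0,0,0,0,0,0],[-1,0,0,0,0,0,0],[-1,0,0,0,0,0,0],[-1,0,0,0,0,0,0],[-1,0,0,0,0,0,0],[-1,0,0,0,0,0,0],[-1,0,0,0,0,0,0]]]'
python3 -m creep '[[[-1,0,0,-0.01,0,0,0],[-1,0,0,-0.03,0,0,0],[-1,0,0,-0.04,0,0,0],[-1,0,0,-0.04,0,0,0],[-1,0,0,-0.03,0,0,0],[-1,0,0,0,0,0,0],[-1,-0.04,0,0,0,0,0],[-1,-0.04,0,0,0,0,0],[-1,-0.04,0,0,0,0,0],[-1,0,0,0,0,0,0]]]'
python3 - <<'E'
from h import *
o=np.array([.5205,.140]);xr=np.array([.067,.998]);yr=np.array([-.998,.067])
for nm in("top","side"):
    p=grab_frame(nm);C=cloud(p);r=C[...,:2]-o;X=r@xr;Y=r@yr
    m=(abs(X-.138)<.05)&(abs(Y)<.03)
    for lo,hi in((.11,.121),(.164,.178),(.18,.2)):
        k=m&(C[...,2]>lo)&(C[...,2]<hi)
        if k.sum()>3:print(nm,lo,k.sum(),"X",((X[k].min()+X[k].max())/2).round(4),"Y",((Y[k].min()+Y[k].max())/2).round(4),"zmed",np.median(C[k][:,2]).round(4),"zmax",C[k][:,2].max().round(4))
cv2.imwrite("pics/c.png",cv2.resize(p["image"][140:300,110:323],(800,600),interpolation=cv2.INTER_CUBIC)[:,:,::-1])
E
```

```text
clock: 13.25
position: [0.5293, 0.2767, 0.1338]
tool_rot: [3.142, -0.0, 1.503]
force: [-0.5, -0.5, 0.4]
grip_width: 0.0853
finger_force: 0.0
clock: 14.25
position: [0.5213, 0.1514, 0.284]
tool_rot: [3.141, 0.003, 1.497]
force: [0.7, 0.9, 0.1]
grip_width: 0.0853
finger_force: 0.0
top 0.11 173 X 0.1403 Y -0.0002 zmed 0.1156 zmax 0.121
top 0.164 123 X 0.1346 Y -0.0005 zmed 0.1708 zmax 0.1775
top 0.18 13 X 0.1348 Y -0.0001 zmed 0.1929 zmax 0.1969
side 0.11 308 X 0.1461 Y 0.0 zmed 0.1152 zmax 0.1209
side 0.164 173 X 0.1374 Y 0.0016 zmed 0.1701 zmax 0.1779
side 0.18 32 X 0.1375 Y 0.0014 zmed 0.1903 zmax 0.1934
```

View pics/c.png

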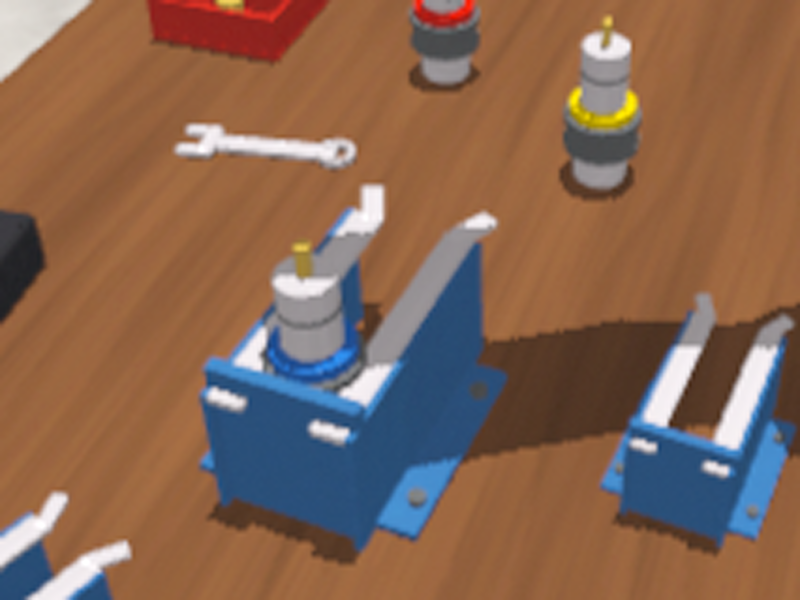

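The crop shows the blue-ringed holder at (310,320), hanging upright against the end plate. The nose top is at 0.171 m, so the foot is at 0.046, as it should be when hanging, and x is about 0.136. The red and yellow holders still stand. I hand it in.

```bash
python3 -m creep '[[[-1,0,0,0,0,0,0],[-1,0,0,0,0,0,0],[-1,0,0,0,0,0,0]]]'; python3 -c "from workcell import *; print(job_done())"
```

```text
clock: 14.65
position: [0.521, 0.1579, 0.2837]
tool_rot: [-3.141, -0.0, 1.504]
force: [-0.4, -1.0, 0.3]
grip_width: 0.0853
finger_force: 0.0
the job is handed in; nothing more can be done
None
```

The blue-ringed holder hangs upright at the closed end of the blue rail, about 136 mm along the slot, the red and yellow holders were left standing, and I handed the job in at about 15 s; no verdict came back.

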